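# Load the sensor carrier through the draught flap of the thermal tunnel

### The arm

A 6-joint arm with a two-finger parallel gripper is mounted at the origin on the work surface. World frame = base frame: x ahead of the robot, y to its left, z up, the work surface at z = 0. Lengths are in m, angles in rad, forces in N, time in s.
With the tool pointing down it reaches from about 0.275 to 1 m from the base axis. Payload 8.4 kg.
Tool frame: the origin (TCP) lies on the centre line of the jaws, within the pads' length; the fingertips stand 17 mm ahead of it and the grasp point (between the pads) lies 2 mm behind it (bot.tcp_to_tips is the y of the fingertips in the tool frame, in m); y points along the fingers, z is the direction in which the jaws open and shut, and the axes are right-handed (so a half turn about y gives the same grasp; the last joint's range is limited). The gripper opens to 85 mm and grips with 20 to 120 N. Pads are 22 mm wide; open, the fingers measure 114 mm over their backs; the gripper's body (76 mm by 85 mm) begins 54 mm behind the grasp point. The pads swing forward as they close: fully open they stand 13 mm farther back than shut.
Start: joints at [1.12, 0.353, 1.633, -0, 1.155, -0.002], TCP at [0.271, 0.563, 0.228] pointing down, gripper open.
Joint ranges: [-2.63, 2.63], [-0.92, 2.1], [0.06, 2.66], [-1.3, 4.44], [0, 2.69], [-3.02, 3.02]. Speed limits (rad/s): [2.22, 2.22, 2.79, 3.14, 3.14, 3.14].

### API

Orientations are given as a unit quaternion [x, y, z, w].
In Python, from workcell import bot, hand, kinematics, get_obs, vision, hand_in gives the robot as it stands. The module is installed in compiled form; this text tells all that it offers. Calls block until the motion is done:
- bot.reach(position, orientation): joint-space move of the TCP to a pose.
- bot.servo_line(position, ori=None, velocity=0.15): straight line of the TCP; ori=None keeps the orientation; velocity is the mean speed in m/s.
- bot.goto_joints(angles): joint-space move.
- hand.move_gripper(opening, strength=None): finger opening in m; strength is the grip in N (None keeps the last); returns when the fingers have stopped.
- bot.dwell(seconds).
- kinematics.solve_ik(position, orientation): joint angles nearest the present ones, or None.
- get_obs(): the state.
- vision.read_camera(name): name is "scene" or "top" or "wrist"; returns a dict with "frame" (384x512x3 uint8, red, green, blue), "intrinsics" (3x3 intrinsics, pixels), "dist" ([k1, k2, p1, p2, k3] as OpenCV has them; the pictures are not rectified), "view" (4x4, takes a point from world to camera coordinates). Camera axes: x right, y down, z forward; pixel columns grow to the right and rows downward; lengths in m; the calibration is good to about 2 mm. A picture is of the moment at which its call begins. There is no depth.
A pose or a line that the arm cannot do raises bot.IKError and nothing moves.
- hand_in(): hands the job in, once; it reports no verdict.
The state is a dict: "time_s": time; "joint_pos": joint angles; "joint_vel": joint speeds; "joint_efforts": joint torques, N m; "position": TCP position; "orientation": TCP orientation; "wrist_force": force on the tool from outside, world axes, zero at the start; "ft_torque": the same for the moment, N m; "gripper_width": finger opening in m.
Only numpy, scipy, OpenCV 4.12 (cv2) and the standard library are available. Lean on these libraries where they do the work, as an engineer would, in place of code of your own. Each camera call takes 0.05 s, during which the arm holds its last target.

### The job

Slide the sensor carrier head first through the spring flap of the thermal test tunnel, keeping it pushing the flap open until the head is past and the flap swings shut behind it. Feel for the contact shoe inside and press it back gently by about 6 mm, well short of its end stop, then let go of the carrier and leave it lying there. Do not ram the tunnel or the flap, and leave the flask, bottle and beaker alone.

Things in the scene. Friction and masses are not known exactly. Their poses are not given: they have to be found in the camera images.
- carrier: Loose sensor carrier, about 0.3 kg, 200 mm long, lying on the bench: a tall grip block, a stem and a head in line. It slides on the bench. Origin: centre of the grip block's underside; x runs along the stem towards the head, z up. The balance point lies about 25 mm from the origin towards the head.
- grip (a point): Middle of the gripping zone of the carrier's grip block, 42 mm above its underside, on its centre line. The block is bare steel, 24 (x) by 20 (y) by 62 mm tall; take it from above across its 20 mm.
- stem (a point): Middle of the carrier's steel stem, 80 mm along the carrier's x from its origin. The stem is 8 mm wide, from 4 to 16 mm above the underside, and runs from the grip block to the head.
- nose (a point): Centre of the front face of the carrier's head, 188 mm along x from the carrier's origin and 14 mm above the underside. The head is a white plastic block 40 (x) by 44 (y) by 28 mm high, from x = 148 to 188 mm.
- tunnel: Grey thermal test tunnel, fixed to the bench, its mouth towards the robot's right-hand side. Origin: on the bench in the middle of the mouth, in the plane of the shut flap. x points into the tunnel (the way the carrier goes in), z up. No floor: the carrier slides on the bench top. The channel is 48 mm wide, so the head has 2 mm play on each side.
- entry (a point): On the bench at the middle of the entry lane, 56 mm before the mouth (tunnel x = -56 mm). Two steel rails 14 mm high, 48 mm apart, lead from here to the mouth; flares widen the lane from here out to x = -81 mm.
- roof (a point): Top of the tunnel's roof, 62 mm above the bench, 82 mm inside the mouth. The roof runs from tunnel x = 14 to 150 mm, clear up to 86 mm and grey metal beyond; the walls are 58 mm tall. Behind it stands the solid instrument housing, 150 mm wide, 110 mm tall, from x = 150 to 260 mm.
- flap (a joint): Aluminium spring flap hung from a hinge 46 mm above the bench across the mouth, 46 mm wide, 42 long, 3 thick, notched 20 wide by 18 high at its lower edge for the stem. Swings only inwards: 0 = shut (upright), at most 1.4 rad. Spring 1 N at the edge when shut, 3 N open. The head holds it at about 1.1 rad; it shuts behind the head when the nose is about 80 mm inside the mouth.
- shoe (a joint): Travel (m) of the brass contact shoe, a flat-faced slide 40 by 40 mm inside the tunnel: 0 as it starts, 0.016 at its end stop. Friction holds it: about 6 N moves it further in, and it stays where pushed. Wanted: about 0.006. At the start its face stands somewhere from 98 to 120 mm inside the mouth, set anew each time and not measured: find it by feel.
- flask: Bystander: blue vacuum flask, 92 mm wide, 140 mm tall; origin at the centre of its underside.
- wash_bottle: Bystander: white wash bottle, 60 mm wide, 110 mm tall; origin at the centre of its underside.
- beaker: Bystander: white beaker, 64 mm wide, 70 mm tall; origin at the centre of its underside.
There are look-alikes about, which are no part of the job. Of the things that look like the carrier, the middle-sized one is meant.

How it is judged:
By the outcome, as a careful person would: the job done as asked, in the order asked, and still so for the second after the job is handed in, with the robot touching nothing.
It also fails if it takes over 56 s, if anything falls off the work surface, if the arm or the gripper's body presses on something with over 40 N, if the wrist force passes 120 N, or if a joint passes its speed limit or range.

## Working session

There is one attempt and no reset: what is moved stays moved. The work goes in short steps, each a Python script; the robot and the scene stay as the last script left them, time stands still between calls to the robot, and variables do not carry over. Pictures are saved under pics/ and viewed, and the job is handed in when it is done.

```bash
mkdir -p pics; python3 - <<'E'
from workcell import bot, hand, kinematics, get_obs, vision
import cv2, numpy as np
for n in ["scene","top","wrist"]:
    d=vision.read_camera(n); cv2.imwrite(f"pics/{n}0.png",cv2.resize(d["frame"][:,:,::-1],(800,600)))
    np.savez(f"{n}0.npz",**d)
    print(n,np.round(d["intrinsics"],1).tolist(),d["dist"],np.round(d["view"],3).tolist())
o=get_obs();print(o["time_s"],o["position"],o["orientation"],o["wrist_force"],bot.tcp_to_tips,o["gripper_width"])
E
```

```text
scene [[495.7, 0.0, 254.3], [0.0, 495.7, 193.7], [0.0, 0.0, 1.0]] [-0.11641606  0.          0.          0.          0.        ] [[-0.579, 0.815, 0.01, 0.362], [0.525, 0.382, -0.761, -0.214], [-0.624, -0.435, -0.649, 1.659], [0.0, 0.0, 0.0, 1.0]]
top [[371.2, 0.0, 265.2], [0.0, 371.2, 192.6], [0.0, 0.0, 1.0]] [-0.08289898  0.          0.          0.          0.        ] [[0.019, -1.0, 0.017, -0.074], [-0.989, -0.021, -0.149, 0.535], [0.15, -0.014, -0.989, 1.13], [0.0, 0.0, 0.0, 1.0]]
wrist [[315.2, 0.0, 262.9], [0.0, 315.2, 189.0], [0.0, 0.0, 1.0]] [-0.06381176  0.          0.          0.          0.        ] [[0.433, 0.901, -0.001, -0.624], [0.868, -0.417, 0.269, -0.035], [0.242, -0.117, -0.963, 0.378], [0.0, 0.0, 0.0, 1.0]]
0.15 [0.27101409 0.56278023 0.22703054] [ 0.68974673 -0.15741268  0.15726182 -0.68901336] [-0.52819386  0.72286597 -0.50349406] 0.017 0.08538722952077174
```

View pics/scene0.png

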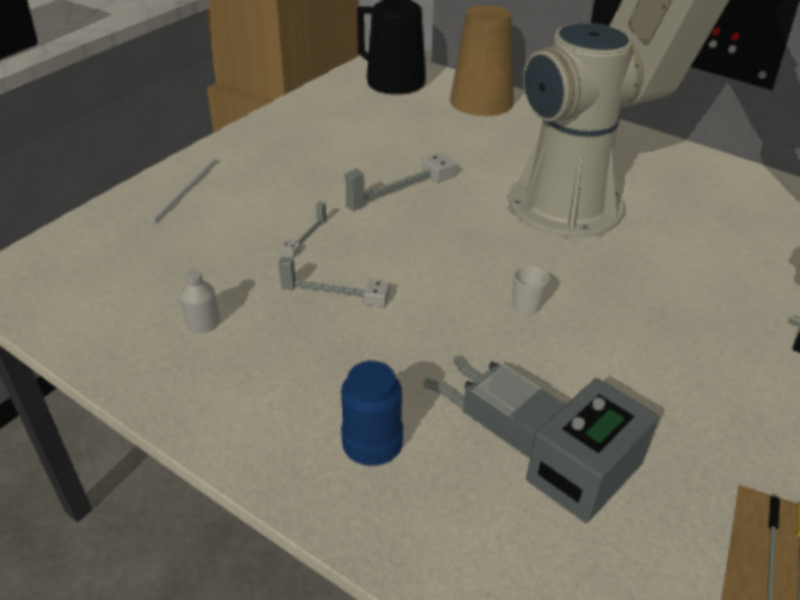

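View pics/top0.png

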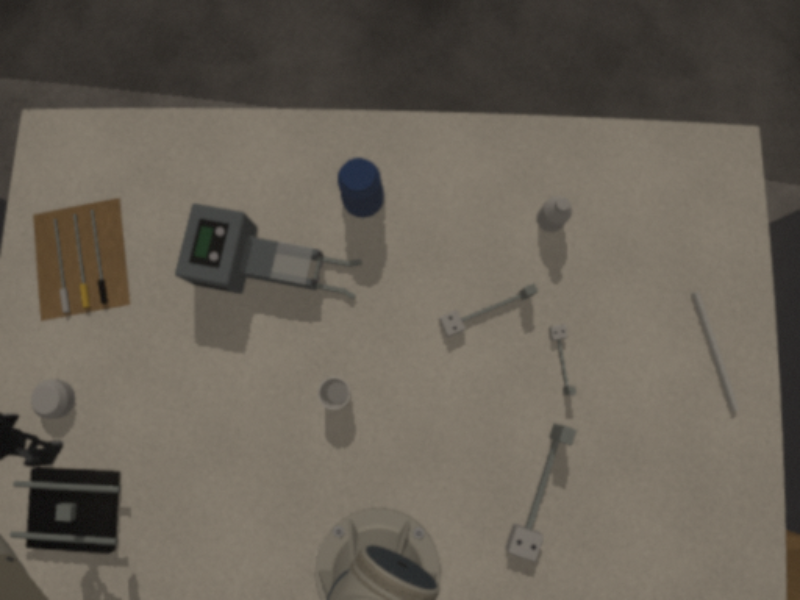

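View pics/wrist0.png

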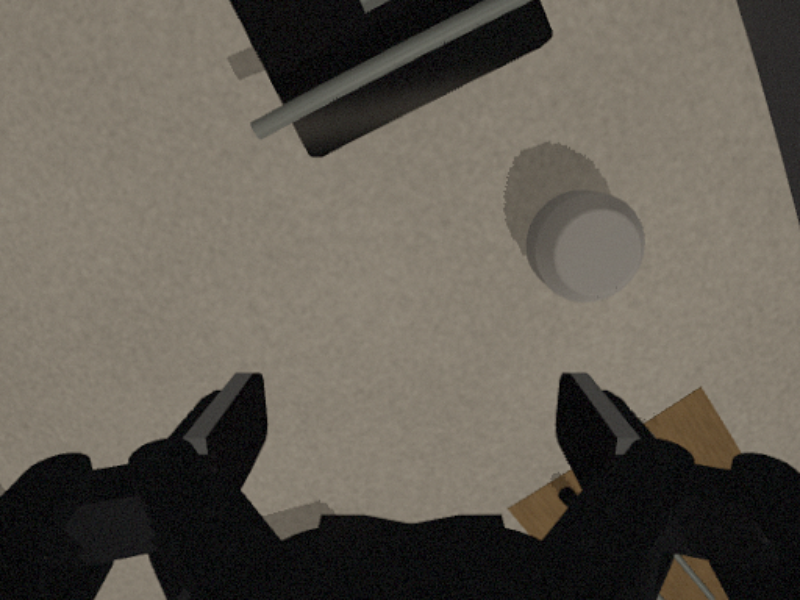

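The top view shows three carriers. The middle-sized one has its head at (452,325) and its grip block at (528,292). The tunnel mouth is at about (322,268) with rails ending near (358,263) and (352,295). The flask is at (360,187) and the beaker at (335,393). Next I'll get positions by ray casting.

```bash
cat > hp.py <<'E'
import numpy as np, cv2
def ray(d,uv):
    uv=np.array(uv,float).reshape(-1,1,2)
    n=cv2.undistortPoints(uv,np.array(d["intrinsics"],float),np.array(d["dist"],float)).reshape(-1,2)
    V=np.array(d["view"]);R=V[:3,:3];t=V[:3,3]
    return -R.T@t, (np.c_[n,np.ones(len(n))]@R)
def onz(d,uv,z):
    c,r=ray(d,uv); return c+r*((z-c[2])/r[:,2])[:,None]
def proj(d,P):
    V=np.array(d["view"]);p,_=cv2.projectPoints(np.array(P,float).reshape(-1,1,3),cv2.Rodrigues(V[:3,:3])[0],V[:3,3],np.array(d["intrinsics"],float),np.array(d["dist"],float));return p.reshape(-1,2)
E
python3 - <<'E'
import numpy as np,cv2
from hp import *
d=np.load("top0.npz")
s=1/1.5625
f=d["frame"][:,:,::-1]
cv2.imwrite("pics/topc1.png",cv2.resize(f[170:230,270:350],(800,600),interpolation=cv2.INTER_CUBIC))
cv2.imwrite("pics/topc2.png",cv2.resize(f[120:210,110:230],(800,600),interpolation=cv2.INTER_CUBIC))
g=lambda u,z: np.round(onz(d,np.array(u)*s,z),3).tolist()
print(g([[452,325]],.028),g([[528,292]],.062),g([[322,255],[316,287]],.06),g([[358,263],[352,295]],.014), g([[360,175]],.14),g([[335,393]],.07))
E
```

```text
[[0.49, -0.14, 0.028]] [[0.556, -0.289, 0.062]] [[0.623, 0.125, 0.06], [0.557, 0.134, 0.06]] [[0.618, 0.056, 0.014], [0.55, 0.066, 0.014]] [[0.763, 0.047, 0.14]] [[0.349, 0.087, 0.07]]
```

View pics/topc1.png

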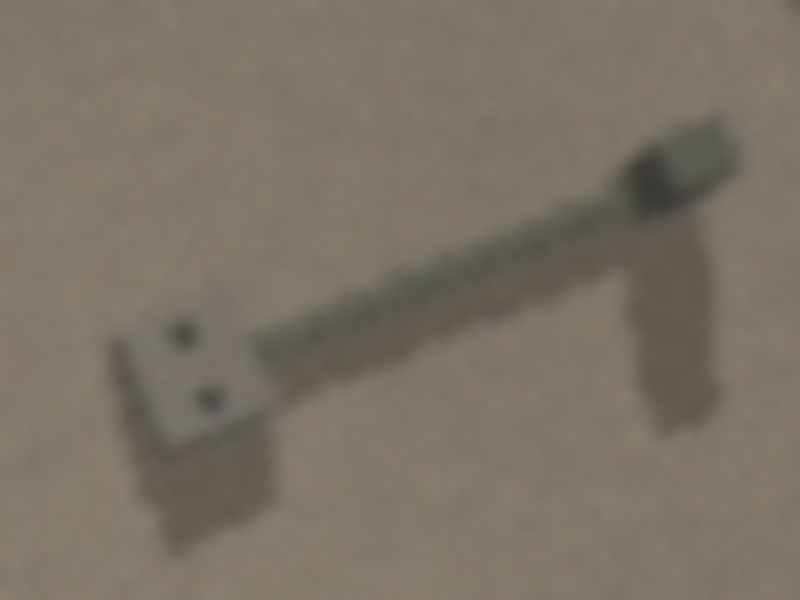

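View pics/topc2.png

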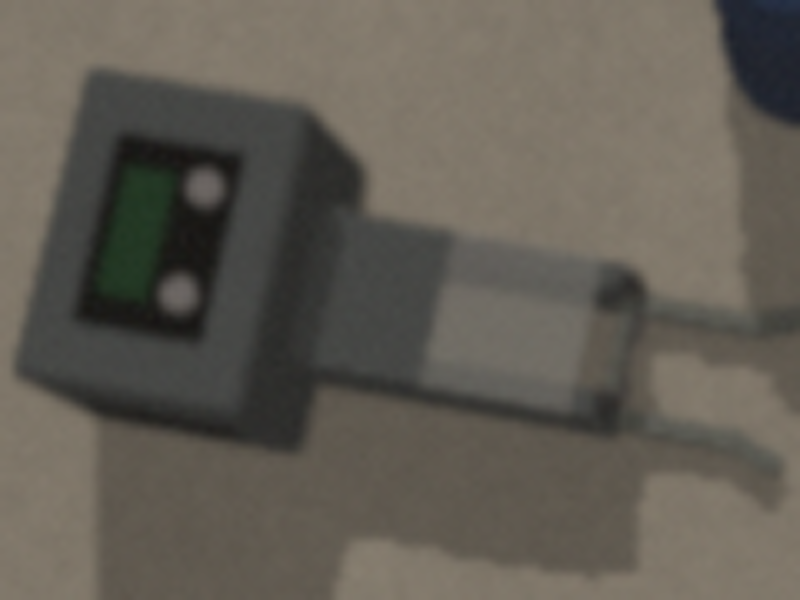

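```bash
cat >> hp.py <<'E'
from scipy.spatial.transform import Rotation as Rn
def ori(h,flip=0):
    y=np.array([0,0,-1.]); z=np.array([-np.sin(h),np.cos(h),0])*(-1 if flip else 1)
    x=np.cross(y,z); return Rn.from_matrix(np.c_[x,y,z]).as_quat()
E
python3 - <<'E'
from workcell import *
from hp import *
o=get_obs();R=Rn.from_quat(o["orientation"]).as_matrix();print(R.round(3))
d=np.load("wrist0.npz");V=d["view"];c=-V[:3,:3].T@V[:3,3]
print("cam in tool",(R.T@(c-o["position"])).round(3),"fwd",(R.T@V[2,:3]).round(3),"right",(R.T@V[0,:3]).round(3))
for h in (114,81):
  for f in (0,1):
    for p in ([.556,-.289,.04],[.584,.0,.04],[.556,-.289,.2],[.57,.0,.3]):
        q=kinematics.solve_ik(p,ori(np.radians(h),f)); print(h,f,p,None if q is None else np.round(q,2))
E
```

```text
[[ 0.901 -0.     0.434]
 [-0.434 -0.001  0.901]
 [ 0.    -1.    -0.001]]
cam in tool [-0.069 -0.146 -0.   ] fwd [0.269 0.963 0.   ] right [-0.001  0.     1.   ]
114 0 [0.556, -0.289, 0.04] [-0.48  0.58  1.76 -0.    0.81  2.24]
114 0 [0.584, 0.0, 0.04] [-0.    0.53  1.85 -0.    0.76  2.72]
114 0 [0.556, -0.289, 0.2] [-0.48  0.38  1.66 -0.    1.1   2.24]
114 0 [0.57, 0.0, 0.3] [-0.    0.21  1.67 -0.    1.27  2.72]
114 1 [0.556, -0.289, 0.04] [-0.48  0.58  1.76 -0.    0.81 -0.9 ]
114 1 [0.584, 0.0, 0.04] [-0.    0.53  1.85 -0.    0.76 -0.42]
114 1 [0.556, -0.289, 0.2] [-0.48  0.38  1.66 -0.    1.1  -0.9 ]
114 1 [0.57, 0.0, 0.3] [-0.    0.21  1.67 -0.    1.27 -0.42]
81 0 [0.556, -0.289, 0.04] [-0.48  0.58  1.76 -0.    0.81  2.82]
81 0 [0.584, 0.0, 0.04] [-0.    0.53  1.85 -0.    0.76 -2.99]
81 0 [0.556, -0.289, 0.2] [-0.48  0.38  1.66 -0.    1.1   2.82]
81 0 [0.57, 0.0, 0.3] [-0.    0.21  1.67 -0.    1.27 -2.99]
81 1 [0.556, -0.289, 0.04] [-0.48  0.58  1.76 -0.    0.81 -0.32]
81 1 [0.584, 0.0, 0.04] [-0.    0.53  1.85 -0.    0.76  0.15]
81 1 [0.556, -0.289, 0.2] [-0.48  0.38  1.66 -0.    1.1  -0.32]
81 1 [0.57, 0.0, 0.3] [-0.    0.21  1.67 -0.    1.27  0.15]
```

```bash
python3 - <<'E'
from workcell import *
from hp import *
hand.move_gripper(0.05)
bot.reach([.592,.11,.22],ori(np.radians(81),1))
d=vision.read_camera("wrist");np.savez("w1.npz",**d);cv2.imwrite("pics/w1.png",cv2.resize(d["frame"][:,:,::-1],(800,600),interpolation=cv2.INTER_CUBIC))
bot.reach([.53,-.23,.2],ori(np.radians(114),1))
d=vision.read_camera("wrist");np.savez("w2.npz",**d);cv2.imwrite("pics/w2.png",cv2.resize(d["frame"][:,:,::-1],(800,600),interpolation=cv2.INTER_CUBIC))
print(get_obs()["time_s"])
E
```

```text
3.9917
```

View pics/w1.png

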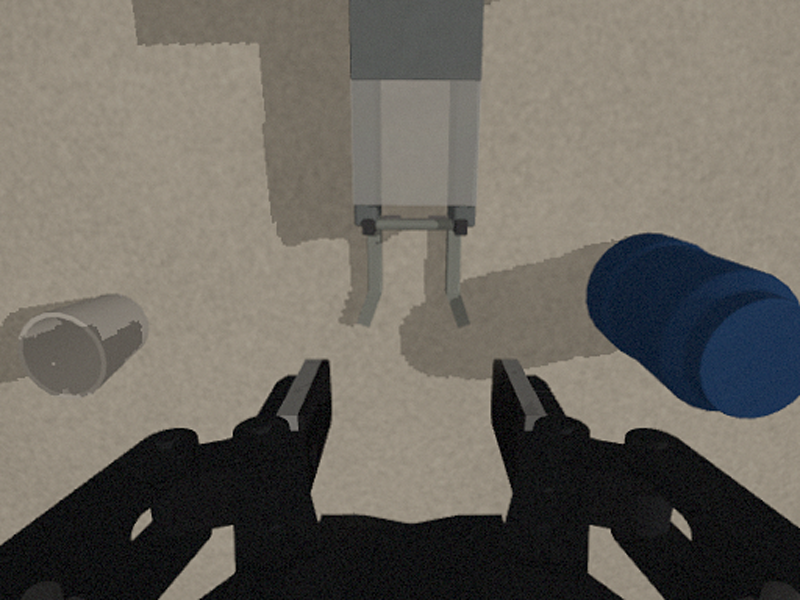

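View pics/w2.png

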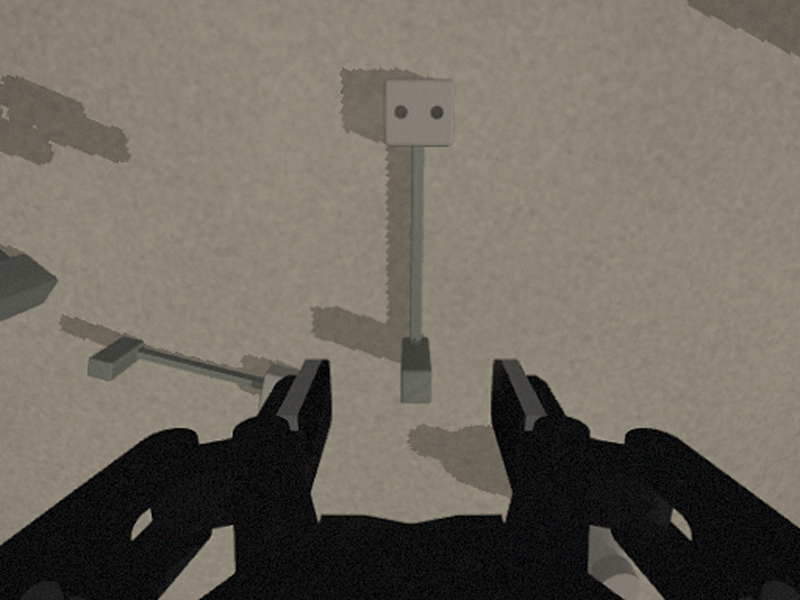

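w1 shows the tunnel: roof corners at about (352,80), (481,80), (475,207) and (354,207), with rails from y≈235 to 290 at x≈375 and 453. w2 shows the carrier: head top (386..454, 79..146), block top (401..431, 367..402). I'll refine these in zooms.

```bash
python3 - <<'E'
from hp import *
d=np.load("w1.npz");f=d["frame"][:,:,::-1]
cv2.imwrite("pics/w1c.png",cv2.resize(f[120:216,205:333],(800,600),interpolation=cv2.INTER_CUBIC))
d=np.load("w2.npz");f=d["frame"][:,:,::-1]
a=cv2.resize(f[40:100,235:305],(560,480),interpolation=cv2.INTER_CUBIC)
cv2.imwrite("pics/w2a.png",a)
b=cv2.resize(f[205:265,235:305],(560,480),interpolation=cv2.INTER_CUBIC)
cv2.imwrite("pics/w2b.png",b)
E
```

```text
(no output)
```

View pics/w1c.png

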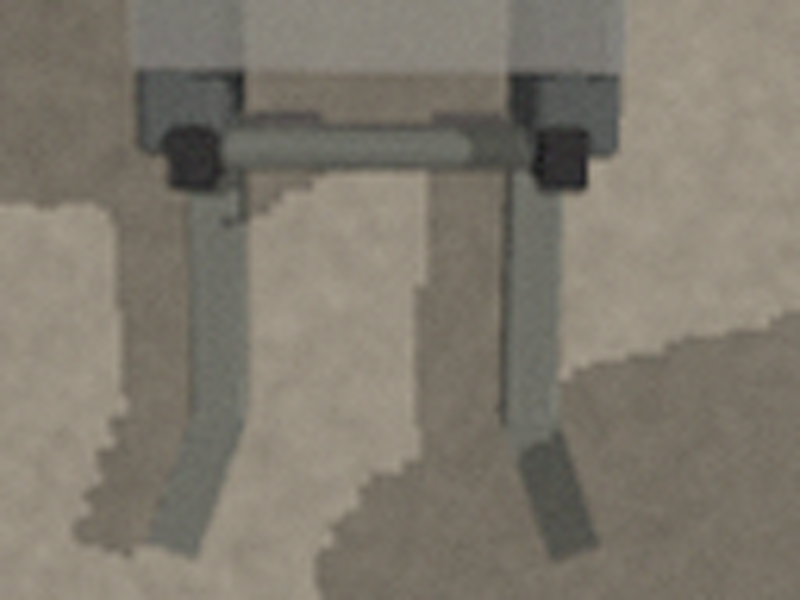

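View pics/w2a.png

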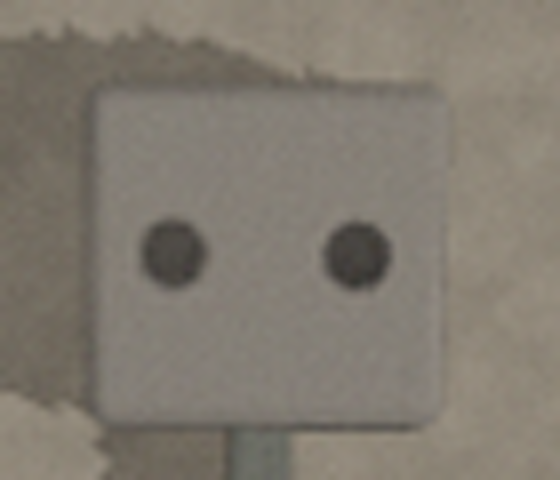

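View pics/w2b.png

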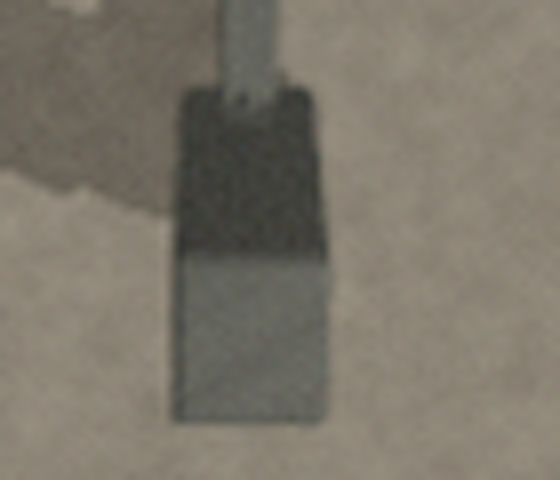

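```bash
python3 - <<'E'
from hp import *
def px(U,s,off): return (np.array(U,float)+.5)/s-.5+np.array(off)
d=np.load("w1.npz")
c=lambda U,z: onz(d,px(U,6.25,(205,120)),z)
L=c([[247,200],[246,400],[243,425]],.014);Rr=c([[508,200],[508,400],[508,425]],.014)
print("rail inner",L.round(4).tolist(),Rr.round(4).tolist(),"w",np.linalg.norm(L-Rr,axis=1))
m=(L+Rr)/2;v=m[0]-m[1];print("dir",np.degrees(np.arctan2(v[1],v[0])),m[:,:2].round(4).tolist())
RO=onz(d,px([[352,80],[354,207],[481,80],[475,207]],1.5625,(0,0)),.062)
print("roof",RO.round(4).tolist())
# flap walls front corners z=.058
print(c([[138,150],[618,150]],.058).round(4).tolist())
# roof grey/clear edge and front
m1=(RO[0]+RO[2])/2;m0=(RO[1]+RO[3])/2;v=m1-m0;print("roof dir",np.degrees(np.arctan2(v[1],v[0])),np.linalg.norm(v),m1,m0)
for a,b in((0,1),(2,3)):
  v=RO[a]-RO[b];print(np.degrees(np.arctan2(v[1],v[0])))
d=np.load("w2.npz")
H=onz(d,px([[95,88],[447,88],[442,428],[97,425]],8,(235,40)),.028)
B=onz(d,px([[175,258],[327,257],[325,421],[173,422]],8,(235,205)),.062)
for n,X in(("head",H),("block",B)):
  print(n,X.mean(0).round(4),[round(np.linalg.norm(X[i]-X[(i+1)%4])*1e3,1) for i in range(4)])
v=H.mean(0)-B.mean(0);print(np.linalg.norm(v[:2]),np.degrees(np.arctan2(v[1],v[0])))
for a,b in((0,3),(1,2)):
  v=H[a]-H[b];print(np.degrees(np.arctan2(v[1],v[0])))
E
```

```text
rail inner [[0.5725, 0.1276, 0.014], [0.566, 0.091, 0.014], [0.5647, 0.0863, 0.014]] [[0.6189, 0.1204, 0.014], [0.6139, 0.0835, 0.014], [0.6133, 0.0788, 0.014]] w [0.04694974 0.04842304 0.049151  ]
dir 81.09273554378527 [[0.5957, 0.124], [0.59, 0.0873], [0.589, 0.0826]]
roof [[0.575, 0.2277, 0.062], [0.563, 0.1555, 0.062], [0.6488, 0.2162, 0.062], [0.6362, 0.1441, 0.062]]
[[0.5607, 0.1444, 0.058], [0.635, 0.1328, 0.058]]
roof dir 80.31995850954245 0.0731625323018439 [0.61189769 0.2219302  0.062     ] [0.5995957  0.14980935 0.062     ]
80.51969712675414
80.12025153167889
head [ 0.4959 -0.1396  0.028 ] [np.float64(41.6), np.float64(39.0), np.float64(41.9), np.float64(38.6)]
block [ 0.5617 -0.2927  0.062 ] [np.float64(18.6), np.float64(22.3), np.float64(19.0), np.float64(22.3)]
0.16660316226803293 113.26163749835554
113.76173156974053
114.26576003065672
```

```bash
cat >> hp.py <<'E'
def rep(t=""):
    from workcell import get_obs
    o=get_obs();print(t,round(o["time_s"],2),"p",np.round(o["position"],4),"F",np.round(o["wrist_force"],1),"w",round(o["gripper_width"],4));return o
def snap(n,cam="wrist"):
    from workcell import vision
    d=vision.read_camera(cam);np.savez(n+".npz",**d);cv2.imwrite(f"pics/{n}.png",cv2.resize(d["frame"][:,:,::-1],(800,600),interpolation=cv2.INTER_CUBIC));return d
E
python3 - <<'E'
from workcell import *
from hp import *
q=ori(np.radians(113.6),1)
bot.reach([.5615,-.2925,.11],q)
bot.servo_line([.5615,-.2925,.040],velocity=.08);rep("down")
hand.move_gripper(0.0,40);rep("grip")
snap("w3")
E
```

```text
down 5.55 p [ 0.5618 -0.2927  0.0404] F [-0.2  0.4 -0.1] w 0.0499
grip 5.92 p [ 0.562  -0.2927  0.0407] F [-0.6  0.9  4. ] w 0.0191
```

View pics/w3.png

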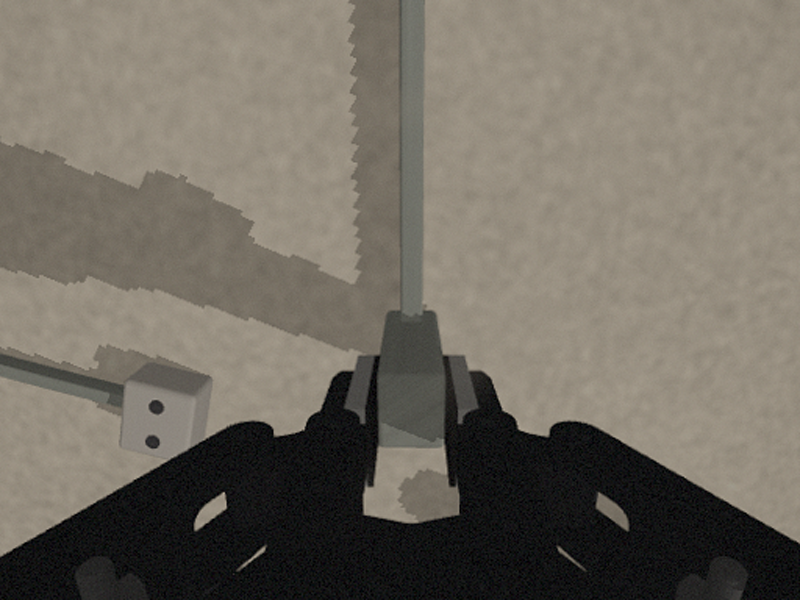

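The carrier is gripped: block centred at (411,410), stem straight along x≈412. The small look-alike at (165,410) wasn't touched. I'll slide the carrier to a standoff in front of the lane.

```bash
python3 - <<'E'
from workcell import *
from hp import *
h=np.radians(80.6);q=ori(h,1);u=np.array([np.cos(h),np.sin(h),0]);M=np.array([.5977,.137,0])
p=M-.288*u;p[2]=.0405
bot.servo_line(p.tolist(),q,velocity=.08);rep("standoff")
hand.move_gripper(0.05);rep("open")
bot.servo_line((p+[0,0,.07]).tolist(),velocity=.12)
r=p+.12*u; r[2]=.20
bot.reach(r.tolist(),q);rep("look");snap("w4")
E
```

```text
standoff 7.95 p [ 0.5506 -0.1472  0.0406] F [-0.8 -2.5  5.7] w 0.0195
open 8.35 p [ 0.5505 -0.147   0.0403] F [-0.  -0.3  0.2] w 0.0499
look 9.73 p [ 0.5695 -0.0291  0.1988] F [-0.4 -0.2 -0.6] w 0.0503
```

View pics/w4.png

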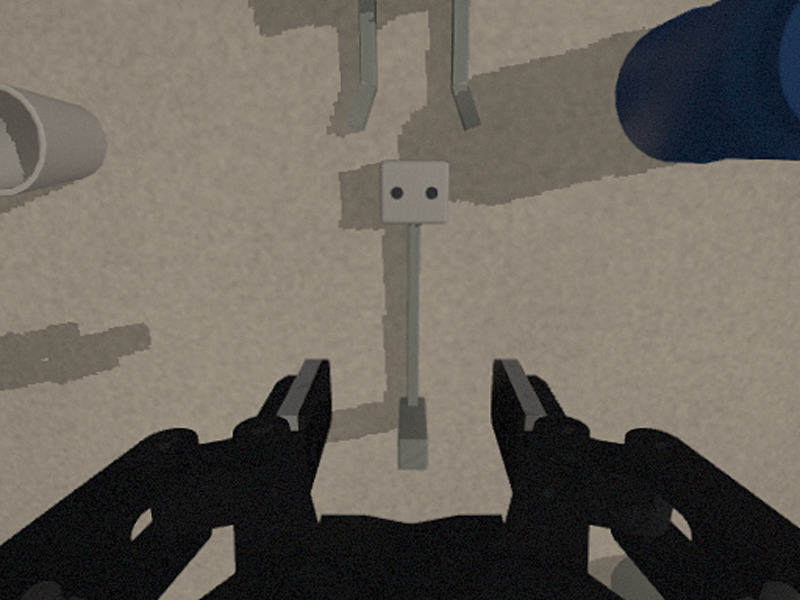

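The carrier lies in line with the lane: head (382..448, 160..223), rails' inner edges about (376,85) and (454,85). I'll measure the lateral offset in this one image.

```bash
python3 - <<'E'
from hp import *
d=np.load("w4.npz");f=d["frame"][:,:,::-1]
cv2.imwrite("pics/w4c.png",cv2.resize(f[0:84,210:322],(800,600),interpolation=cv2.INTER_CUBIC))
cv2.imwrite("pics/w4d.png",cv2.resize(f[96:156,225:305],(800,600),interpolation=cv2.INTER_CUBIC))
E
```

```text
(no output)
```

View pics/w4c.png

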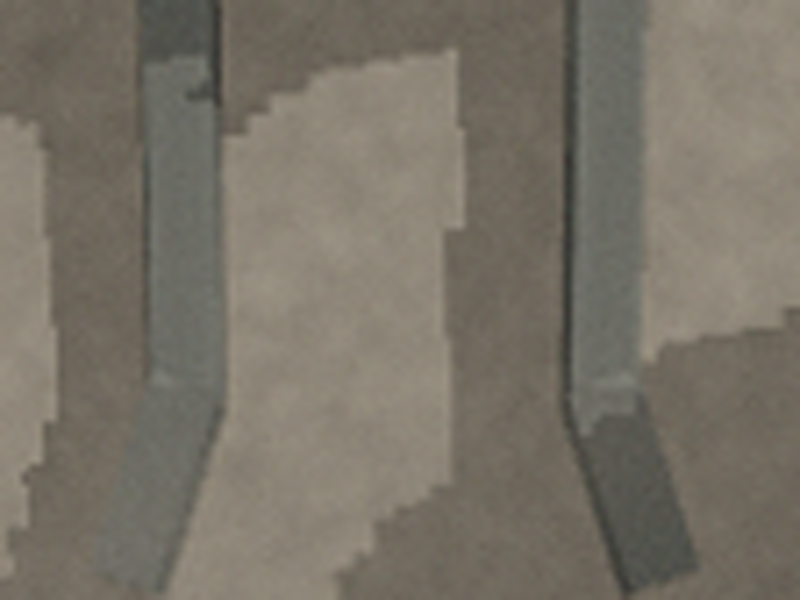

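View pics/w4d.png

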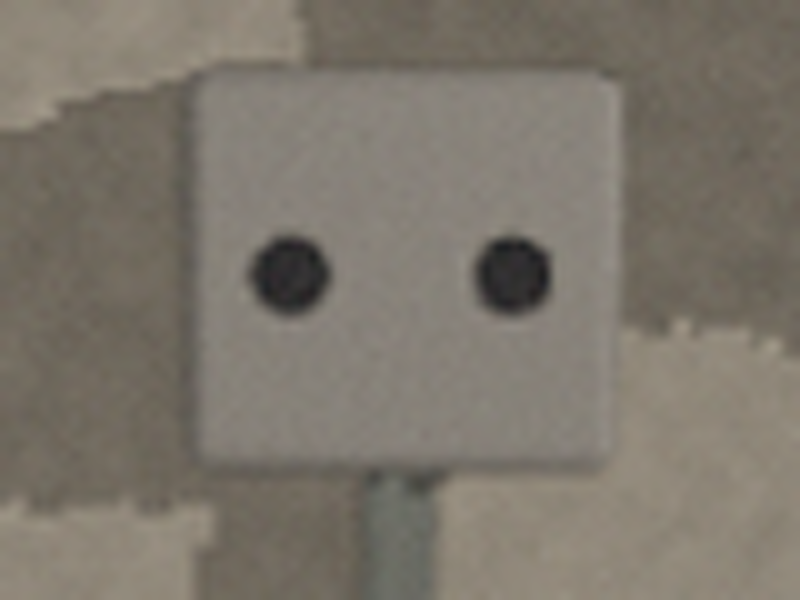

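```bash
python3 - <<'E'
from hp import *
def px(U,s,off): return (np.array(U,float)+.5)/s-.5+np.array(off)
d=np.load("w4.npz");s=800/112
L=onz(d,px([[215,100],[221,390]],s,(210,0)),.014);R=onz(d,px([[577,100],[576,390]],s,(210,0)),.014)
print("w",np.linalg.norm(L-R,axis=1));m=(L+R)/2;v=m[0]-m[1]
print("mid",m.round(4).tolist(),np.degrees(np.arctan2(v[1],v[0])))
H=onz(d,px([[197,72],[620,72],[611,466],[199,466]],10,(225,96)),.028)
B=onz(d,px([[398,440],[427,440],[427,469],[398,469]],1.5625,(0,0)),.062)
print("head",H.mean(0).round(4),"block",B.mean(0).round(4));v=H.mean(0)-B.mean(0);print("dir",np.degrees(np.arctan2(v[1],v[0])),np.linalg.norm(v[:2]))
h=np.radians(80.6);u=np.array([np.cos(h),np.sin(h),0]);n=np.array([-u[1],u[0],0])
e=m[1]
for nm,P in(("far rail",m[0]),("head",H.mean(0)),("block",B.mean(0))): print(nm,"along",((P-e)@u*1e3).round(1),"lat",((P-e)@n*1e3).round(1))
E
```

```text
w [0.04866276 0.04890877]
mid [[0.595, 0.1193, 0.014], [0.5894, 0.0825, 0.014]] 81.32814427620468
head [0.5787 0.0176 0.028 ] block [ 0.5504 -0.1478  0.062 ]
dir 80.29628022243756 0.16777067660738887
far rail along 37.2 lat 0.5
head along -65.8 lat -0.1
block along -233.6 lat 0.8
```

```bash
cat >> hp.py <<'E'
H=np.radians(80.8);Q=ori(H,1);U=np.array([np.cos(H),np.sin(H),0]);N=np.array([-U[1],U[0],0]);E0=np.array([.5894,.0825,0])
def tp(nose,lat=0,z=.0405):  # TCP target for nose at tunnel x (mm)
    p=E0+U*((nose-188+56)*1e-3)+N*lat*1e-3;p[2]=z;return p.tolist()
def st(t="",pr=1):
    from workcell import get_obs
    o=get_obs();F=np.array(o["wrist_force"]);P=np.array(o["position"])
    a=(P-E0)@U*1e3-56+188
    r=dict(nose=a,lat=(P-E0)@N*1e3,z=P[2]*1e3,Fa=F@U,Fl=F@N,Fz=F[2],Tz=o["ft_torque"][2],t=o["time_s"])
    if pr: print(t," ".join(f"{k}={v:.2f}" for k,v in r.items()))
    return r
E
python3 - <<'E'
from workcell import *
from hp import *
bot.reach(tp(-101.6,0,.11),Q)
bot.servo_line(tp(-101.6),velocity=.08);st("down")
hand.move_gripper(0.0,40);st("grip")
z=.0405
for i in range(4):
    if st(pr=0)["Fz"]<1.2: break
    z+=.0003; bot.servo_line(tp(-101.6,0,z),velocity=.02)
print(z);st()
for n in (-90,-80,-70,-60):
    bot.servo_line(tp(n,0,z),velocity=.05);st(n)
E
```

```text
down nose=-101.68 lat=-0.36 z=40.85 Fa=0.32 Fl=-1.16 Fz=-0.08 Tz=-0.03 t=11.45
grip nose=-101.63 lat=-0.18 z=41.02 Fa=0.05 Fl=1.19 Fz=5.11 Tz=-0.04 t=11.82
0.041400000000000006
 nose=-101.58 lat=0.25 z=41.14 Fa=-0.73 Fl=-0.24 Fz=-2.45 Tz=0.02 t=12.57
-90 nose=-89.49 lat=0.17 z=41.27 Fa=0.42 Fl=-0.20 Fz=-2.67 Tz=0.04 t=12.96
-80 nose=-79.66 lat=0.02 z=41.40 Fa=-0.27 Fl=0.15 Fz=-3.11 Tz=0.01 t=13.31
-70 nose=-69.67 lat=0.00 z=41.39 Fa=-0.75 Fl=-0.50 Fz=-2.58 Tz=0.04 t=13.66
-60 nose=-59.67 lat=0.01 z=41.40 Fa=-0.17 Fl=-0.32 Fz=-2.48 Tz=0.02 t=14.01
```

```bash
python3 - <<'E'
from workcell import *
from hp import *
z=.0411
for n in range(-50,61,5):
    bot.servo_line(tp(n,0,z),velocity=.05)
    r=st(n)
    if abs(r["Fa"])>7 or abs(r["Fl"])>6 or abs(r["Tz"])>.8: print("STOP");break
snap("w5"); snap("t5","top")
E
```

```text
-50 nose=-49.60 lat=-0.06 z=41.14 Fa=-0.32 Fl=0.13 Fz=-0.81 Tz=0.03 t=14.36
-45 nose=-44.68 lat=-0.02 z=41.12 Fa=-0.18 Fl=-0.50 Fz=-1.72 Tz=0.01 t=14.61
-40 nose=-39.68 lat=-0.05 z=41.14 Fa=0.38 Fl=-0.67 Fz=-1.72 Tz=-0.07 t=14.86
-35 nose=-34.63 lat=-0.01 z=41.10 Fa=0.92 Fl=0.70 Fz=-1.31 Tz=0.04 t=15.11
-30 nose=-29.60 lat=-0.04 z=41.12 Fa=1.55 Fl=1.22 Fz=-1.65 Tz=-0.01 t=15.36
-25 nose=-24.60 lat=-0.05 z=41.13 Fa=0.90 Fl=-0.11 Fz=-1.15 Tz=0.01 t=15.61
-20 nose=-19.61 lat=-0.01 z=41.12 Fa=0.94 Fl=0.09 Fz=-0.53 Tz=-0.01 t=15.86
-15 nose=-14.60 lat=-0.01 z=41.13 Fa=0.75 Fl=0.20 Fz=0.04 Tz=0.02 t=16.11
-10 nose=-9.60 lat=-0.03 z=41.12 Fa=1.14 Fl=0.27 Fz=-0.58 Tz=0.04 t=16.36
-5 nose=-4.58 lat=-0.01 z=41.11 Fa=1.86 Fl=-0.12 Fz=0.19 Tz=0.01 t=16.61
0 nose=0.19 lat=-0.02 z=41.09 Fa=0.49 Fl=0.50 Fz=-0.72 Tz=0.04 t=16.86
5 nose=5.01 lat=0.01 z=41.08 Fa=-2.82 Fl=-0.81 Fz=0.10 Tz=0.01 t=17.11
10 nose=9.88 lat=-0.02 z=41.11 Fa=-3.60 Fl=0.08 Fz=-0.04 Tz=0.01 t=17.36
15 nose=14.82 lat=0.07 z=41.09 Fa=-4.55 Fl=0.53 Fz=0.45 Tz=0.04 t=17.61
20 nose=19.86 lat=0.03 z=41.11 Fa=-4.04 Fl=0.21 Fz=0.86 Tz=0.15 t=17.86
25 nose=24.99 lat=0.09 z=41.08 Fa=-3.94 Fl=0.91 Fz=0.92 Tz=0.01 t=18.11
30 nose=30.10 lat=0.02 z=41.08 Fa=-2.32 Fl=0.25 Fz=-0.32 Tz=0.01 t=18.36
35 nose=35.17 lat=-0.08 z=41.12 Fa=-1.41 Fl=0.31 Fz=-0.28 Tz=-0.03 t=18.61
40 nose=40.23 lat=-0.07 z=41.10 Fa=-1.94 Fl=-0.94 Fz=-0.83 Tz=-0.03 t=18.86
45 nose=45.28 lat=-0.03 z=41.09 Fa=-1.51 Fl=0.10 Fz=-0.18 Tz=-0.10 t=19.11
50 nose=50.22 lat=-0.03 z=41.10 Fa=-0.80 Fl=-0.07 Fz=-0.49 Tz=-0.07 t=19.36
55 nose=55.17 lat=0.02 z=41.08 Fa=-0.28 Fl=0.64 Fz=0.20 Tz=-0.11 t=19.61
60 nose=60.15 lat=-0.01 z=41.12 Fa=-0.50 Fl=-0.12 Fz=0.78 Tz=-0.05 t=19.86
```

```bash
cat >> hp.py <<'E'
def avg(k=6):
    from workcell import bot
    rs=[]
    for i in range(k): bot.dwell(.02); rs.append(st(pr=0))
    return {q:np.mean([r[q] for r in rs]) for q in rs[0]}
E
python3 - <<'E'
from workcell import *
from hp import *
z=.0411
for n in (65,70,75,80,85,90,93):
    bot.servo_line(tp(n,0,z),velocity=.04); r=st(n)
    if abs(r["Fa"])>7 or abs(r["Fl"])>6: print("STOP");break
else:
  for n in range(94,128):
    bot.servo_line(tp(n,0,z),velocity=.02); r=avg();print(n,{k:round(float(v),2) for k,v in r.items()})
    if r["Fa"]<-3.5: break
E
```

```text
65 nose=65.05 lat=0.02 z=41.10 Fa=-0.98 Fl=0.51 Fz=0.40 Tz=-0.08 t=20.23
70 nose=70.09 lat=0.02 z=41.10 Fa=-1.44 Fl=-0.20 Fz=-0.93 Tz=-0.07 t=20.51
75 nose=75.10 lat=0.04 z=41.09 Fa=-1.56 Fl=0.50 Fz=0.52 Tz=-0.03 t=20.78
80 nose=80.39 lat=-0.02 z=41.13 Fa=0.40 Fl=-0.96 Fz=0.00 Tz=-0.01 t=21.06
85 nose=85.49 lat=-0.01 z=41.11 Fa=1.17 Fl=-0.07 Fz=0.34 Tz=0.01 t=21.33
90 nose=90.46 lat=-0.01 z=41.13 Fa=1.84 Fl=-0.57 Fz=0.26 Tz=0.03 t=21.61
93 nose=93.23 lat=-0.04 z=41.12 Fa=0.05 Fl=0.94 Fz=0.39 Tz=-0.03 t=21.86
94 {'nose': 93.95, 'lat': 0.01, 'z': 41.11, 'Fa': -0.81, 'Fl': 0.27, 'Fz': 0.96, 'Tz': 0.0, 't': 22.17}
95 {'nose': 94.93, 'lat': -0.01, 'z': 41.12, 'Fa': -2.35, 'Fl': 0.22, 'Fz': 0.79, 'Tz': -0.02, 't': 22.52}
96 {'nose': 96.06, 'lat': -0.01, 'z': 41.1, 'Fa': -1.92, 'Fl': -0.1, 'Fz': 0.71, 'Tz': -0.05, 't': 22.87}
97 {'nose': 97.1, 'lat': -0.01, 'z': 41.1, 'Fa': -1.13, 'Fl': 0.38, 'Fz': 0.8, 'Tz': -0.03, 't': 23.22}
98 {'nose': 98.08, 'lat': -0.01, 'z': 41.11, 'Fa': -1.23, 'Fl': 0.13, 'Fz': 1.17, 'Tz': -0.01, 't': 23.57}
99 {'nose': 99.06, 'lat': -0.02, 'z': 41.11, 'Fa': -1.77, 'Fl': 0.21, 'Fz': 0.72, 'Tz': -0.01, 't': 23.92}
100 {'nose': 100.06, 'lat': 0.0, 'z': 41.1, 'Fa': -1.37, 'Fl': 0.29, 'Fz': 1.07, 'Tz': 0.01, 't': 24.27}
101 {'nose': 101.07, 'lat': -0.0, 'z': 41.1, 'Fa': -1.86, 'Fl': -0.26, 'Fz': 1.39, 'Tz': -0.04, 't': 24.62}
102 {'nose': 102.07, 'lat': 0.0, 'z': 41.09, 'Fa': -1.68, 'Fl': 0.15, 'Fz': 1.06, 'Tz': -0.04, 't': 24.97}
103 {'nose': 103.07, 'lat': -0.01, 'z': 41.11, 'Fa': -1.49, 'Fl': -0.1, 'Fz': 1.21, 'Tz': -0.03, 't': 25.32}
104 {'nose': 104.07, 'lat': -0.01, 'z': 41.1, 'Fa': -1.9, 'Fl': 0.15, 'Fz': 0.99, 'Tz': -0.04, 't': 25.67}
105 {'nose': 105.07, 'lat': 0.01, 'z': 41.09, 'Fa': -1.67, 'Fl': 0.1, 'Fz': 0.8, 'Tz': -0.02, 't': 26.02}
106 {'nose': 105.73, 'lat': 0.0, 'z': 41.11, 'Fa': -4.94, 'Fl': -0.29, 'Fz': 1.85, 'Tz': -0.02, 't': 26.37}
```

The flap closed at a nose position of about 80 mm. First contact with the shoe came between 105.1 and 105.7 mm. I'll push on gently and watch for the plateau.

```bash
python3 - <<'E'
from workcell import *
from hp import *
z=.0411
for n in (106.5,107,108,109,110):
    bot.servo_line(tp(n,0,z),velocity=.02); r=avg();print(n,{k:round(float(v),2) for k,v in r.items()})
    if r["Fa"]<-12: break
snap("w6");snap("t6","top")
E
```

```text
106.5 {'nose': 105.93, 'lat': 0.01, 'z': 41.1, 'Fa': -7.4, 'Fl': -0.22, 'Fz': 2.53, 'Tz': -0.03, 't': 26.72}
107 {'nose': 106.29, 'lat': 0.01, 'z': 41.1, 'Fa': -7.57, 'Fl': -0.48, 'Fz': 2.29, 'Tz': -0.01, 't': 27.07}
108 {'nose': 107.29, 'lat': 0.02, 'z': 41.1, 'Fa': -7.91, 'Fl': -0.42, 'Fz': 2.43, 'Tz': -0.03, 't': 27.42}
109 {'nose': 108.29, 'lat': 0.04, 'z': 41.1, 'Fa': -7.57, 'Fl': 0.18, 'Fz': 2.32, 'Tz': -0.02, 't': 27.77}
110 {'nose': 109.28, 'lat': 0.01, 'z': 41.11, 'Fa': -7.73, 'Fl': -0.46, 'Fz': 2.31, 'Tz': -0.02, 't': 28.12}
```

View pics/w6.png

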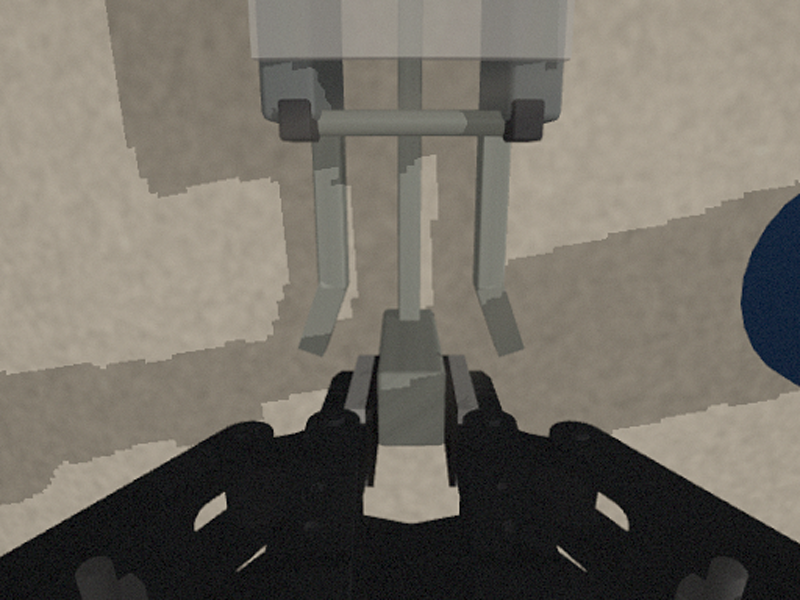

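The force has levelled off at about 7.7 N including bench friction, so the shoe is moving, with about 3.4 mm of travel so far. The flap looks shut behind the head: only the hinge tube at (410,122) and the stem show. I'll finish the push, relax, release and retreat straight up.

```bash
python3 - <<'E'
from workcell import *
from hp import *
z=.0411
for n in (111,112,112.5):
    bot.servo_line(tp(n,0,z),velocity=.02); r=avg();print(n,{k:round(float(v),2) for k,v in r.items()})
bot.servo_line(tp(112.0,0,z),velocity=.02);st("relax")
hand.move_gripper(0.05);st("open")
bot.servo_line(tp(112.0,0,.13),velocity=.06);st("up")
bot.reach(tp(130,0,.2),Q);snap("w7")
bot.reach(tp(40,0,.26),Q);snap("w8");snap("t8","top");snap("s8","scene");st()
E
```

```text
111 {'nose': 110.28, 'lat': 0.02, 'z': 41.1, 'Fa': -8.18, 'Fl': 0.02, 'Fz': 2.47, 'Tz': -0.04, 't': 28.57}
112 {'nose': 111.28, 'lat': 0.02, 'z': 41.1, 'Fa': -7.83, 'Fl': -0.32, 'Fz': 2.34, 'Tz': -0.03, 't': 28.92}
112.5 {'nose': 111.73, 'lat': 0.01, 'z': 41.11, 'Fa': -8.26, 'Fl': -0.42, 'Fz': 2.46, 'Tz': -0.02, 't': 29.27}
relax nose=111.70 lat=0.02 z=41.09 Fa=-5.91 Fl=0.18 Fz=2.17 Tz=-0.05 t=29.56
open nose=112.29 lat=0.01 z=41.07 Fa=0.26 Fl=0.59 Fz=0.11 Tz=0.01 t=29.96
up nose=111.92 lat=0.24 z=129.59 Fa=-0.44 Fl=-0.08 Fz=0.89 Tz=-0.01 t=31.59
 nose=40.50 lat=0.78 z=258.47 Fa=0.16 Fl=0.02 Fz=-0.91 Tz=-0.00 t=32.69
```

View pics/w7.png

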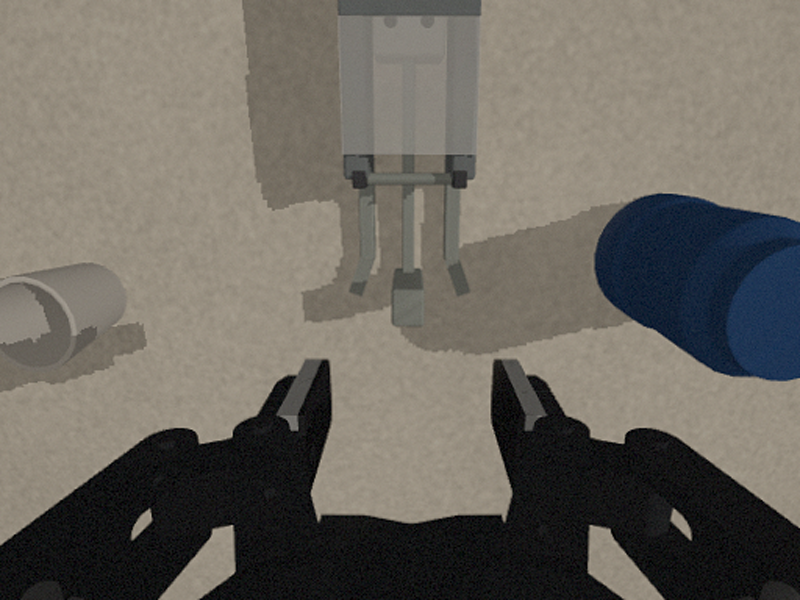

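View pics/s8.png

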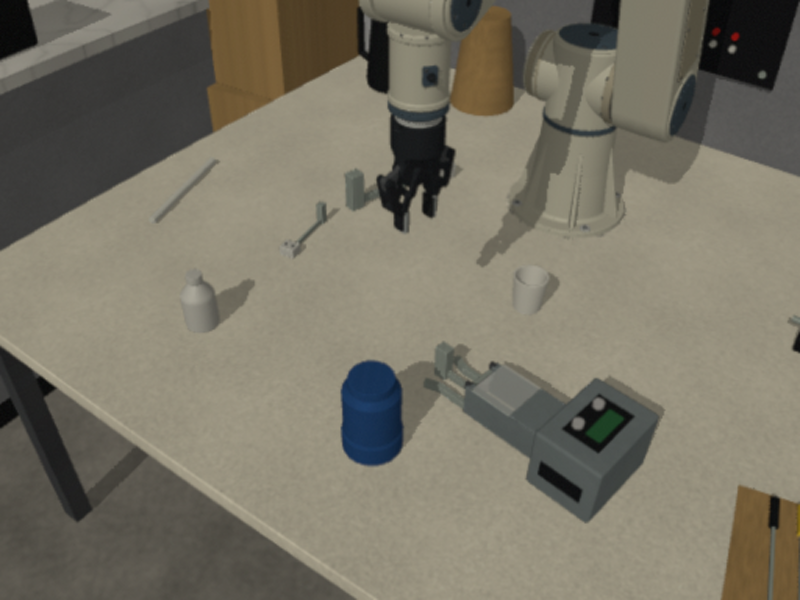

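```bash
python3 - <<'E'
from hp import *
d=np.load("w7.npz");f=d["frame"][:,:,::-1]
B=onz(d,(np.array([[393,292],[423,291],[423,325],[393,326]])+.5)/1.5625-.5,.062).mean(0)
print(B, (B-E0)@U*1e3-56+188,(B-E0)@N*1e3)
cv2.imwrite("pics/w7c.png",cv2.resize(f[0:135,190:370],(800,600),interpolation=cv2.INTER_CUBIC))
E
```

```text
[0.5847898  0.06180788 0.062     ] 110.8369748900918 1.2426101710638553
```

View pics/w7c.png

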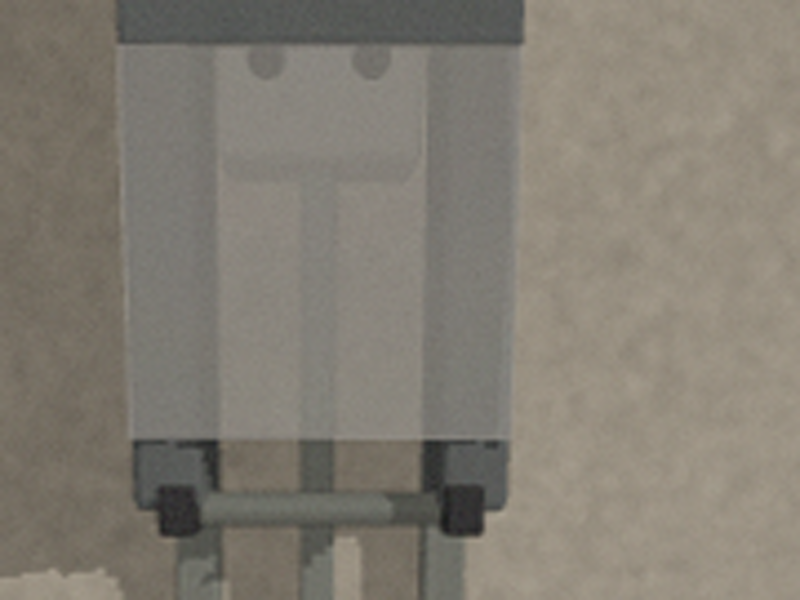

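The head sits fully inside. No raised flap shows under the clear roof, so it is shut. The block measures 110.8 mm by camera against 111.7 mm at the arm, which agrees within calibration. Handing in.

```bash
python3 - <<'E'
from workcell import *
hand_in()
E
```

```text
the job is handed in; nothing more can be done
```

The carrier is lying in the tunnel with its head inside, the flap shut behind it and the contact shoe pressed back about 6 mm. The job is handed in; the last clock reading before that was 32.7 s of the 56 s allowed.

- **Approach:** I gripped the middle-sized carrier by its block, slid it to the lane and let go once to check its alignment by camera. It was within 1 mm of the lane's centre, so I gripped it again and slid it in. It was about 0.3 mm off the bench for part of the approach, before the rails.
- **Flap:** The head met the flap at the mouth and pushed it open with at most about 4.6 N along the lane. The force dropped off at about 80 mm inside, as expected when the flap shuts.
- **Shoe:** I felt the shoe 105–106 mm inside and pushed it at a steady 8 N or so, of which about 6 N was the shoe and the rest bench friction. The arm readings give about 5.8 mm of travel. That could be up to about 0.7 mm more, because exactly when the shoe started to move is uncertain.
- **Release:** I relaxed the push slightly, opened the fingers and moved straight up and away.

**Last checks:**
- The wrist picture shows the head inside, no raised flap under the clear roof, and the gripper clear.
- The scene picture shows the flask, bottle and beaker still standing where they were.
- The camera put the block at 110.8 mm and 1.2 mm to one side, while the arm had it at 111.7 mm and centred. That is within the camera's 2 mm calibration.
- No camera could see the shoe, so its travel rests on the arm's position and force readings alone.

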